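# Seat the lead strip in its nest and throw the hold-down lever

## Robot

A 7-joint arm with a two-finger parallel gripper is mounted at the origin on the work surface; the furniture and walls round the work are solid. World frame = base frame: x ahead of the robot, y to its left, z up, the work surface at z = 0. Lengths are in m, angles in rad, forces in N, time in s.
With the tool pointing down it reaches from about 0.425 to 0.95 m from the base axis. Payload 4.7 kg.
Tool frame: the origin (TCP) lies between the finger pads; the fingertips stand r.finger_overhang ahead of it and the grasp point (between the pads) lies 6 mm ahead of it (r.finger_overhang is the distance from the TCP to the fingertips, in m); z points along the fingers, y is the direction in which the jaws open and shut (so a half turn about z gives the same grasp; the last joint's range is limited). The gripper opens to 87 mm and grips with 3 to 60 N. Pads are 19 mm wide; open, the fingers measure 117 mm over their backs; the gripper's body (75 mm by 190 mm) begins 51 mm behind the grasp point.
Start: joints at [1.098, 0.469, -0.049, 1.532, 0.024, 1.141, -0.082], TCP at [0.29, -0.61, 0.248] pointing down, gripper open.
Joint ranges: [-2.59, 2.59], [-0.33, 1.99], [-1.39, 1.29], [0.1, 2.45], [-1.04, 4.18], [0.21, 1.99], [-2.66, 2.66]. Speed limits (rad/s): [2.57, 2.57, 3.14, 3.14, 3.14, 3.14, 3.14].

## Interface

Orientations are given as a unit quaternion [x, y, z, w].
In Python, from bench import r, capture, nets gives the robot as it stands.
- The arm moves only by the shell command python3 -m pendant 'ROWS' [FORCE]. ROWS is JSON, a list of rows, each an object with "hand": the opening, from 0 (shut) to 1 (fully open); "slide": the shift along the world's x, y, z in cm, a list of three; "spin": the turn about the world's z in degrees. A call has 1 to 20 rows; each row is the pose to reach, as a shift and turn from the pose measured when the call began; what a row does not reach only later rows make up. A row lasts 1/8 s, in which the tool goes at most 62.5 mm and 10.7 degrees, less where a joint would pass 70% of its speed; a pose out of reach is approached as far as the arm can. A call with a gripper value outside its range is refused whole. The fingers move at their own pace and stop on an object; FORCE is the grip in N (left out, the last holds). Time passes only in rows, so rows that repeat a pose let the fingers close. It gives the time, the measured TCP pose, the force and the opening at its end, in the units of the state.
- r.read_state(): the state, without advancing time (a new reading comes with each control period).
- capture(name): name is "scene" or "side" or "wrist"; returns a dict with "img" (420x560x3 uint8, red, green, blue), "z_map" (420x560 float32, m along the optical axis (not along the pixel's ray), 0 where there is no reading), "mtx" (3x3 intrinsics, pixels), "rvec" (rotation vector, rad) and "tvec" (3), from world to camera coordinates, as OpenCV has them. Camera axes: x right, y down, z forward; pixel columns grow to the right and rows downward; lengths in m; the calibration is good to about 2 mm. A picture is of the moment at which its call begins.
- r.hand_in(): hands the job in, once; it reports no verdict.
Trained networks look in the newest picture that a camera, given by its name, has taken for a name from the list of things; names that differ only in an ending like _2 or _b are one class to them, and where a whole thing is asked for, a point or a joint stands for the part that bears it (a point fixed in the world has none). Each returns a list of dicts, best first, with "confidence" (0 to 1); they miss things now and then, are a little off and sometimes report something else, mostly with a low value. They report only what shows in the picture. A call takes as long as a camera call. They do not tell look-alikes from the thing itself.
- nets.spot_in(camera, label): "bbox" ([centre column, centre row, width, height] in pixels, round what is visible of it).
The state is a dict: "clock": time; "joints": joint angles; "qvel": joint speeds; "joint_efforts": joint torques, N m; "tool_pos": TCP position; "ee_rot": TCP orientation; "ft_force": force on the tool from outside, world axes, zero at the start; "torque": the same for the moment, N m; "gripper_width": finger opening in m.
Only numpy, scipy, OpenCV 4.12 (cv2) and the standard library are available. Lean on these libraries where they do the work, as an engineer would, in place of code of your own. Each camera call takes 0.05 s, during which the arm holds its last target. There are 200 camera calls.

## Task

Two identical strip nests stand on the bench and only one has a lead strip carrier in it, sticking out of the front of its track. With the fingertips, push that strip along its track until it is fully home against the end stop, then flip the same nest's hold-down lever over past its dead centre so that it snaps shut onto the strip and stays there. Do not lift the strip, leave the empty nest's lever open, and do not disturb the other things on the bench.

Things in the scene. Friction and masses are not known exactly. Their poses are not given: they have to be found in the camera images.
- nest_a: The nest with the strip in it: aluminium plate 100 x 100 x 22 mm fixed to the bench, with a track and a hold-down lever. Origin: on the bench, below the centre of a fully home strip. x runs along the track toward the end stop, y toward the lever's bracket, z up. Plate spans x -40..60, y -35..65 mm, top at z 22 mm; rails 5 mm high, 41 mm apart, x -29..45 mm, guide the strip.
- mouth_a (a point): Middle of the plate's front top edge, where nest_a's track is open: nest x = -40, y = 0, z = 22 mm. Only bare bench lies in front of it.
- stop_a (a point): Foot of the face of nest_a's steel end stop: nest x = 45, y = 0, z = 22 mm. The stop is 55 mm wide and 9 mm high.
- pivot_a (a point): On the pivot of nest_a's lever: nest x = 0, y = 45, z = 42 mm; the pivot runs along nest x. Its bracket spans x -14..14, y 32..62 mm and is 52 mm high from the bench. The arm measures 95 mm from here to the knob's centre and is 8 to 11 mm thick. Open, it leans away from the track; upright, its knob tops out 148 mm above the bench; shut, it lies level across the track.
- lever_a (a joint): nest_a's lever, rad. 0 = open: arm 65 deg above level, leaning to nest +y; grows as it swings up and over the track to -y. A spring drives it away from dead centre at 0.79 (arm 20 deg past upright, toward the track) to either end. It takes about 4 N at the knob to start, less toward dead centre. Shut on the strip it reads about 2.0 and a rubber foot 41 mm from the pivot presses on it.
- knob_a (a point): Centre of the black ball knob, 22 mm across, on the end of nest_a's lever. Open: nest x = 0, y about 89, z about 126 mm.
- strip: Lead strip carrier: flat, 90 x 30 x 6 mm with a black tab 8 x 16 x 9 mm at the middle of one long side; loose, about 50 g. Lies flat on nest_a's plate, its own y pointing along nest -x. Origin: underside, centre of the 38 x 90 mm outline, 45 mm from each end; home means origin at nest x = 0, y about 0. The strip without its tab spans nest y -11..19 mm.
- strip_rear (a point): Rear end face of the strip, the end away from the stop, mid-width and mid-height (25 mm above the bench). At the start it sticks out 17 to 33 mm beyond the plate's front edge, over the bench; fully home it still stands 5 mm proud of that edge, so it can be pushed all the way from in front of the plate.
- nest_b: The empty nest, the same as nest_a in shape, size and axes; the two may have changed places, one is left of the other. Leave it alone.
- lever_b (a joint): Lever of the empty nest, same meaning as lever_a; open at the start, must stay open.
- knob_b (a point): Centre of the knob on the empty nest's lever.
- chipbox: Bystander: flat black chip box, 50 x 50 x 14 mm, loose, between the nests near the robot; origin under its centre.
- flux: Bystander: round jar with black lid, 48 mm across, 50 mm high, loose, behind the nests; origin under its centre.
- block: Bystander: steel height setting block 28 x 40 mm, 32 mm high with its pin, loose, behind the nests; origin under its centre.
There are look-alikes about, which are no part of the job. Leave any brown look-alike of the nest_a alone. There is more than one size of the strip; the job needs the smaller.

How it is judged:
On the way, in this order (a step that is already met when the one before it is completed fails the run):
1. the strip is fully home against the end stop, lever still open (x of strip in the frame of nest_a between -0.003 and 0.004 m and z of strip in the frame of nest_a between 0.018 and 0.026 m and value of joint lever_a below 0.6 rad), for 0.2 s.
2. the lever has snapped shut with the strip home (x of strip in the frame of nest_a between -0.003 and 0.004 m and z of strip in the frame of nest_a between 0.018 and 0.026 m and value of joint lever_a above 1.9 rad), for 0.2 s.
At the end, for the whole second after the job is handed in: The strip lies flat in its nest within 3 mm of the end stop and at rest, its lever is past dead centre and shut (over 1.9 rad) with the foot pressing on the strip by more than 1 N, and the empty nest's lever is still open (under 0.3 rad) (all of step 2 and contact force between lever_a and strip above 1 N and linear speed of strip below 0.02 m/s and value of joint lever_b below 0.3 rad); the robot touches nothing.
It fails at once if the strip is lifted or tipped up out of its track (z of strip in the frame of nest_a above 0.034 m or angle between strip's own z axis and vertical above 0.3 rad).
It fails at once if the lever is thrown before the strip is home (value of joint lever_a above 1.1 rad and x of strip in the frame of nest_a below -0.004 m).
It fails at once if the empty nest's lever is flipped (value of joint lever_b above 0.6 rad).
It fails at once if a bystander is moved more than 15 mm (distance of any of chipbox, flux, block from where it was at the start of the episode above 0.015 m).
It also fails if it takes over 48 s, if anything falls off the work surface, if the arm or the gripper's body presses on something with over 40 N, if the wrist force passes 120 N, or if a joint passes its speed limit or range.

## Working session

There is one attempt and no reset: what is moved stays moved. The work goes in short steps, Python scripts to look and compute and a shell command to move; the robot and the scene stay as the last step left them, time stands still between calls to the robot, and variables do not carry over. Pictures are saved under pics/ and viewed, about 8 in all and at most 12, crops included, and the job is handed in when it is done.

```bash
mkdir -p pics
cat > h.py <<'E'
import numpy as np, cv2
from bench import r, capture, nets
def world(c,u,v,z=None):
    R=cv2.Rodrigues(np.array(c["rvec"],float))[0]; t=np.array(c["tvec"],float).ravel(); K=np.array(c["mtx"])
    ray=np.linalg.inv(K)@[u,v,1.]
    d=R.T@ray; o=-R.T@t
    if z is None:
        p=c["z_map"][int(round(v)),int(round(u))]; return o+d*p
    return o+d*(z-o[2])/d[2]
def save(c,n,box=None,s=1):
    im=c["img"][:,:,::-1]
    if box: im=im[box[1]:box[3],box[0]:box[2]]
    if s!=1: im=cv2.resize(im,None,fx=s,fy=s,interpolation=cv2.INTER_CUBIC)
    cv2.imwrite("pics/"+n,im)
E
python3 - <<'E'
from h import *
for n in ["scene","side"]:
    c=capture(n); save(c,n+"1.png")
    R=cv2.Rodrigues(np.array(c["rvec"],float))[0]; print(n,"cam",-R.T@np.ravel(c["tvec"]))
    for l in ["nest_a","strip","knob_a","chipbox","flux","block"]:
        for d in nets.spot_in(n,l)[:4]:
            b=d["bbox"]; print(l,round(d["confidence"],2),np.round(b),world(c,b[0],b[1]).round(3))
s=r.read_state();print(s["clock"],s["tool_pos"],s["ee_rot"],r.finger_overhang)
E
```

```text
scene cam [1.27210342 0.58074874 1.40187555]
nest_a 0.84 [406. 225.  46.  30.] [0.264 0.466 0.041]
nest_a 0.76 [264. 226.  35.  30.] [0.552 0.047 0.046]
nest_a 0.68 [206. 182.  39.  32.] [ 0.498 -0.262  0.024]
strip 0.82 [285. 190.  33.  20.] [0.351 0.002 0.01 ]
strip 0.67 [266. 222.  22.  18.] [0.525 0.036 0.03 ]
knob_a 0.53 [217. 173.  15.  14.] [ 0.424 -0.275 -0.002]
knob_a 0.37 [226. 250.  11.   7.] [ 0.695 -0.016  0.016]
chipbox 0.42 [254. 180.  13.  13.] [ 0.381 -0.122  0.014]
flux 0.76 [202. 235.  11.  17.] [ 0.704 -0.11   0.048]
side cam [0.92159485 0.44041903 1.24831203]
nest_a 0.84 [206. 168.  44.  36.] [ 0.503 -0.27   0.022]
nest_a 0.81 [263. 231.  42.  44.] [0.55  0.032 0.025]
nest_a 0.73 [434. 249.  56.  42.] [0.254 0.464 0.024]
strip 0.72 [298. 187.  39.  24.] [0.351 0.008 0.012]
strip 0.65 [272. 226.  26.  19.] [0.518 0.043 0.03 ]
knob_a 0.61 [455. 250.  22.  10.] [0.264 0.507 0.11 ]
knob_a 0.5 [219. 160.  13.  13.] [ 0.481 -0.216  0.098]
knob_a 0.46 [276. 234.  13.   4.] [0.563 0.1   0.129]
chipbox 0.72 [265. 234.  36.  42.] [0.558 0.047 0.043]
flux 0.62 [196. 231.  15.  16.] [ 0.69  -0.111  0.055]
0.7 [ 0.28983944 -0.60961795  0.24758321] [9.75488293e-01 2.20051331e-01 2.47674925e-05 4.39847957e-05] 0.025
```

Run:
```python
from h import *
c=capture("side"); a=c["img"][130:310,170:370,::-1]
im=cv2.resize(a,None,fx=4,fy=3.3333,interpolation=cv2.INTER_CUBIC); 
im=cv2.resize(a,(660,594),interpolation=cv2.INTER_CUBIC); cv2.imwrite("pics/side_crop.png",im)
```

```text
(no output)
```

View pics/side_crop.png

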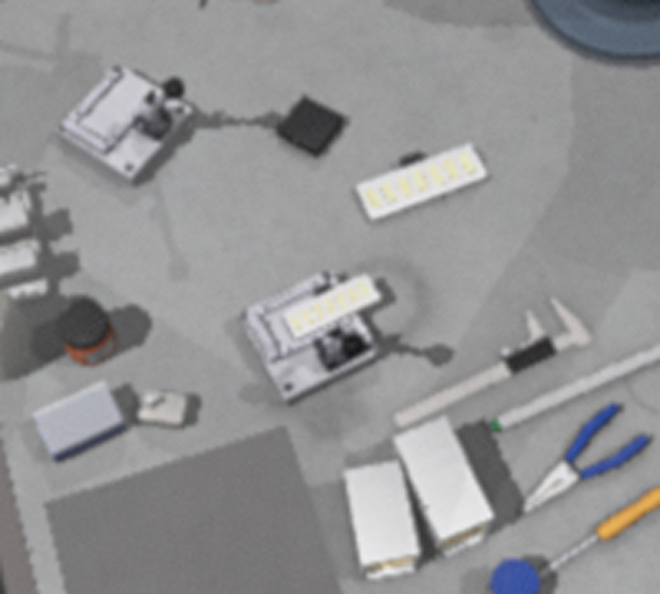

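View pics/scene1.png

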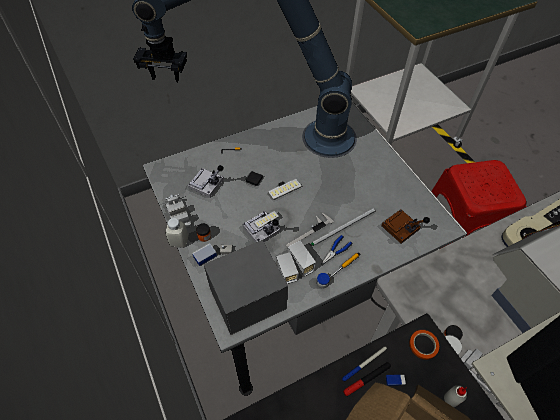

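The scene picture shows nest_a at about (264,226) with the small strip in it, pointing toward the robot. The empty nest is at (206,182). The large strip at (285,190) and the brown nest at (406,225) are look-alikes. Next I'll work out a rough heading.

Run:
```python
from h import *
c=capture("side"); f=lambda x,y,z=None: world(c,170+x/3.3,130+y/3.3,z)
A=f(294,324,.028);B=f(374,288,.028); d=(A-B)[:2]
print("front",A,"rear",B,"len",np.hypot(*d),"yaw",np.degrees(np.arctan2(d[1],d[0])))
for p in [(322,270),(245,318),(290,402),(378,350)]: print(f(*p,.022).round(3))
```

```text
front [0.55120314 0.01712406 0.028     ] rear [0.47351908 0.04923155 0.028     ] len 0.08405774522371245 yaw -22.455731475774325
[ 0.49  -0.003  0.022]
[ 0.575 -0.024  0.022]
[0.61  0.065 0.022]
[0.518 0.092 0.022]
```

```bash
python3 -m pendant '[{"hand":0,"slide":[1,4,5],"spin":-5},{"hand":0,"slide":[3,9,8],"spin":-10},{"hand":0,"slide":[4,15,8],"spin":-15},{"hand":0,"slide":[6,21,8],"spin":-20},{"hand":0,"slide":[7,27,8],"spin":-25},{"hand":0,"slide":[8,33,8],"spin":-30},{"hand":0,"slide":[10,39,8],"spin":-35},{"hand":0,"slide":[11,45,8],"spin":-40},{"hand":0,"slide":[12,51,8],"spin":-45},{"hand":0,"slide":[13,57,8],"spin":-45},{"hand":0,"slide":[14,62,8],"spin":-45},{"hand":0,"slide":[15,66,8],"spin":-45},{"hand":0,"slide":[15,66,8],"spin":-45},{"hand":0,"slide":[15,66,8],"spin":-45},{"hand":0,"slide":[15,66,8],"spin":-45}]'
python3 - <<'E'
from h import *
c=capture("wrist"); save(c,"w1.png")
R=cv2.Rodrigues(np.array(c["rvec"],float))[0]; print("cam",-R.T@np.ravel(c["tvec"]))
for l in ["nest_a","strip","knob_a"]:
    for d in nets.spot_in("wrist",l)[:3]:
        b=d["bbox"]; print(l,round(d["confidence"],2),np.round(b),world(c,b[0],b[1]).round(3))
print(r.read_state()["joints"])
E
```

```text
clock: 2.68
tool_pos: [0.4398, 0.0489, 0.3275]
ee_rot: [0.985, -0.171, -0.0, 0.0]
ft_force: [0.3, 0.1, -0.6]
gripper_width: 0.0004
cam [0.51471072 0.0224553  0.46482508]
nest_a 0.83 [246.  92. 120.  80.] [0.557 0.057 0.051]
nest_a 0.72 [492.  54.  96. 108.] [ 0.495 -0.252  0.046]
nest_a 0.55 [106. 333.  70.  38.] [0.275 0.438 0.021]
strip 0.78 [334. 215.  45.  80.] [ 0.343 -0.004  0.009]
knob_a 0.8 [494.  74.  29.  28.] [ 0.48  -0.193  0.134]
knob_a 0.63 [221.  95.  68.  18.] [0.559 0.081 0.097]
[ 0.30172616  0.04163804 -0.52001041  1.91598846  0.02259853  1.18954207
 -2.14025494]
```

View pics/w1.png

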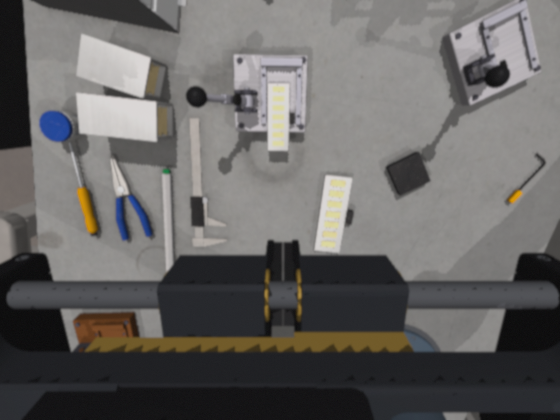

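The wrist picture shows nest_a upright at (270,93). The strip's rear end is at about (278,150), the knob at (197,97), and the way in front is clear.

Run:
```python
from h import *
c=capture("wrist"); s=r.read_state()
q=s["ee_rot"]; ty=2*np.degrees(np.arctan2(q[1],q[0])); print("tool yaw",ty,s["tool_pos"])
g=cv2.cvtColor(c["img"],cv2.COLOR_RGB2GRAY)
save(c,"w2.png",(180,40,330,160),5)
P={k:world(c,*p,z) for k,(p,z) in dict(fl=((233.5,55),.022),fr=((305.5,55),.022),nr=((305.5,131),.022),nl=((234,133),.022),rear=((278,150.5),.028),knob=((197,97),.126)).items()}
for k in P: print(k,P[k].round(4))
print("knob depth",world(c,197,97).round(4))
# point cloud of nest region
K=c["z_map"]; pts=np.array([world(c,u,v) for v in range(40,165) for u in range(215,320)])
top=pts[(pts[:,2]>.017)&(pts[:,2]<.06)&(pts[:,0]>.44)]
strip=top[(top[:,2]>.0245)&(top[:,2]<.031)]
print("top",cv2.minAreaRect((top[:,:2]*1000).astype(np.float32)))
x=P["fl"]-P["nl"]; x2=P["fr"]-P["nr"]; y=P["nl"]-P["nr"];y2=P["fl"]-P["fr"]
for d in (x,x2,y,y2): print(np.degrees(np.arctan2(d[1],d[0])),np.hypot(*d[:2]))
```

```text
tool yaw -19.637363743541414 [0.43983982 0.04983561 0.32763582]
fl [0.6092 0.0584 0.022 ]
fr [ 0.5769 -0.032   0.022 ]
nr [ 0.4836 -0.001   0.022 ]
nl [0.5153 0.0962 0.022 ]
rear [0.4715 0.0451 0.028 ]
knob [0.5627 0.1019 0.126 ]
knob depth [0.561  0.0991 0.138 ]
top ((535.6430053710938, 33.0621452331543), (99.96692657470703, 124.96052551269531), 69.40091705322266)
-21.953345244999873 0.10119465384986648
-18.375584912149172 0.0983844897305607
71.90792994413579 0.10226840602687015
70.3665352775582 0.09597541972463194
```

View pics/w2.png

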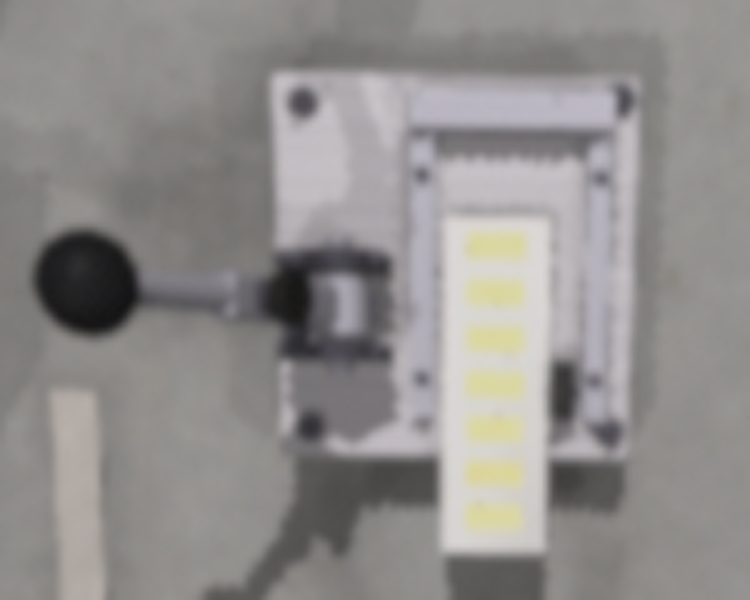

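```bash
python3 -m pendant '[{"hand":0,"slide":[0.9,0.2,-5],"spin":-1},{"hand":0,"slide":[0.9,0.2,-11],"spin":-1},{"hand":0,"slide":[0.9,0.2,-17],"spin":-1},{"hand":0,"slide":[0.9,0.2,-23],"spin":-1},{"hand":0,"slide":[0.9,0.2,-27],"spin":-1},{"hand":0,"slide":[0.9,0.2,-29],"spin":-1},{"hand":0,"slide":[0.9,0.2,-29],"spin":-1},{"hand":0,"slide":[0.9,0.2,-29],"spin":-1}]' 10
python3 - <<'E'
from h import *
c=capture("wrist"); save(c,"w3.png",(140,40,420,260),2.7)
o=np.array([.5326,.0182]); X=np.array([.936,-.352]);Y=np.array([.352,.936]); d=r.read_state()["tool_pos"][:2]-o; print(d@X,d@Y)
E
```

```text
clock: 3.92
tool_pos: [0.4497, 0.0519, 0.0384]
ee_rot: [0.984, -0.179, 0.001, -0.0]
ft_force: [1.0, 0.3, -0.1]
gripper_width: 0.0002
-0.08936500195696025 0.002429792320537096
```

View pics/w3.png

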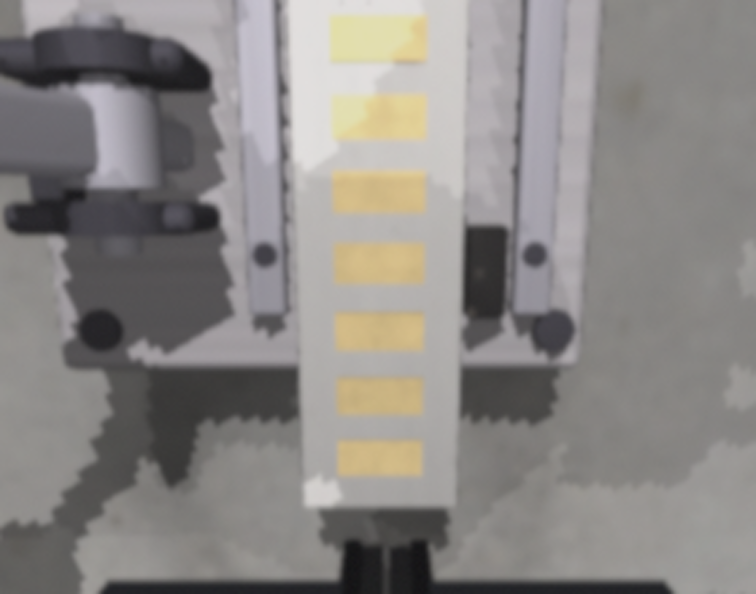

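The fingers are behind the strip at crop (385,560), centred on its rear edge (380,507), and the tab is already between the rails. Pushing slowly now.

```bash
python3 -m pendant '[{"hand":0,"slide":[0.5,-0.19,0],"spin":0},{"hand":0,"slide":[0.9,-0.34,0],"spin":0},{"hand":0,"slide":[1.3,-0.49,0],"spin":0},{"hand":0,"slide":[1.6,-0.6,0],"spin":0},{"hand":0,"slide":[1.9,-0.71,0],"spin":0},{"hand":0,"slide":[2.2,-0.83,0],"spin":0},{"hand":0,"slide":[2.5,-0.94,0],"spin":0},{"hand":0,"slide":[2.8,-1.05,0],"spin":0},{"hand":0,"slide":[2.95,-1.11,0],"spin":0},{"hand":0,"slide":[2.95,-1.11,0],"spin":0}]'
python3 - <<'E'
from h import *
o=np.array([.5326,.0182]); X=np.array([.936,-.352]);Y=np.array([.352,.936]); s=r.read_state();d=s["tool_pos"][:2]-o; print(d@X,d@Y,s["ft_force"])
E
```

```text
clock: 5.22
tool_pos: [0.4795, 0.0408, 0.0387]
ee_rot: [0.984, -0.179, 0.001, -0.0]
ft_force: [0.6, -0.2, -0.8]
gripper_width: 0.0004
-0.057659671280452095 0.0024344140555372534 [ 0.57508911 -0.2022642  -0.76079132]
```

```bash
python3 -m pendant '[{"hand":0,"slide":[0.1,-0.04,0],"spin":0},{"hand":0,"slide":[0.2,-0.08,0],"spin":0},{"hand":0,"slide":[0.3,-0.11,0],"spin":0},{"hand":0,"slide":[0.3,-0.11,0],"spin":0}]'
python3 - <<'E'
from h import *
o=np.array([.5326,.0182]); X=np.array([.936,-.352]);Y=np.array([.352,.936]); s=r.read_state();d=s["tool_pos"][:2]-o; print(d@X,d@Y,s["ft_force"])
c=capture("wrist"); save(c,"w4.png",(140,0,420,220),2.7)
E
```

```text
clock: 5.72
tool_pos: [0.4812, 0.04, 0.0385]
ee_rot: [0.984, -0.179, 0.0, 0.0]
ft_force: [-5.5, 2.1, 3.8]
gripper_width: 0.0005
-0.05579170581543535 0.0023029650653337255 [-5.47246072  2.06608567  3.82135713]
```

View pics/w4.png

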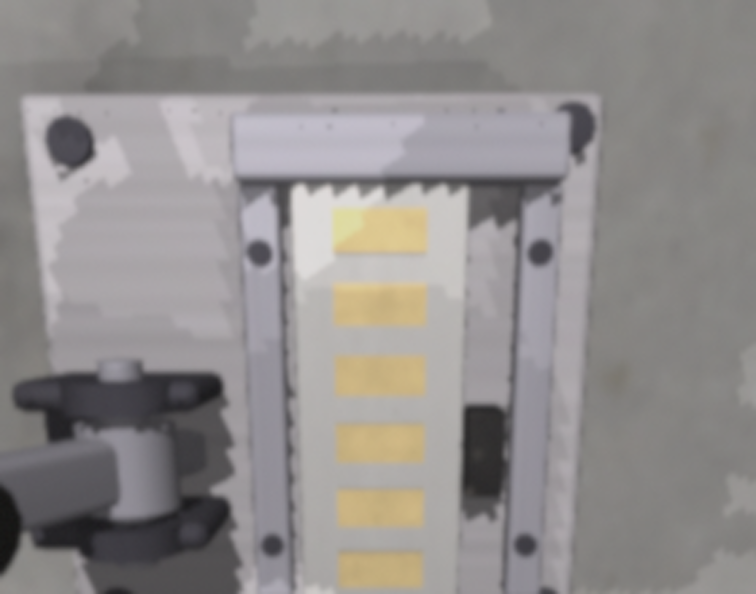

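The strip touches the stop at (380,185), and the push force has risen to 6 N. I'll back off and go round to the knob's outer side, after checking the height of the white boxes there.

```bash
python3 -m pendant '[{"hand":0,"slide":[-1,0.38,0],"spin":0},{"hand":0,"slide":[-2.5,0.9,1],"spin":0},{"hand":0,"slide":[-2.5,0.9,7],"spin":0},{"hand":0,"slide":[-2.5,0.9,13],"spin":0},{"hand":0,"slide":[-2.5,0.9,19],"spin":0},{"hand":0,"slide":[-2.5,0.9,24],"spin":0},{"hand":0,"slide":[-2.5,0.9,24],"spin":0},{"hand":0,"slide":[-2.5,0.9,24],"spin":0}]'
python3 - <<'E'
from h import *
o=np.array([.5326,.0182]); X=np.array([.936,-.352]);Y=np.array([.352,.936])
c=capture("wrist"); save(c,"w5.png",(100,0,380,220),2.7)
W=np.array([world(c,u,v) for v in range(0,250,2) for u in range(0,560,2) if c["z_map"][v,u]>0]); n=np.c_[(W[:,:2]-o)@X,(W[:,:2]-o)@Y,W[:,2]]
k=n[(abs(n[:,0])<.03)&(n[:,1]>.06)&(n[:,1]<.12)&(n[:,2]>.1)]; print("knob",k.mean(0),k.min(0),k.max(0))
b=n[(abs(n[:,0])<.1)&(n[:,1]>.12)&(n[:,1]<.3)]; print("boxes",[(y,b[(b[:,1]>y)&(b[:,1]<y+.02)][:,2].max().round(3)) for y in (.12,.14,.16,.18,.2,.22,.24) if ((b[:,1]>y)&(b[:,1]<y+.02)).any()])
print(r.read_state()["tool_pos"])
E
```

```text
clock: 6.78
tool_pos: [0.4551, 0.049, 0.2781]
ee_rot: [0.984, -0.179, 0.0, 0.001]
ft_force: [-0.4, -0.3, -0.1]
gripper_width: 0.0002
knob [-7.88159039e-05  8.45490071e-02  1.28948483e-01] [-0.0095955   0.06949867  0.1001675 ] [0.00938365 0.09728768 0.13893881]
boxes [(0.12, np.float64(0.115)), (0.14, np.float64(0.128)), (0.16, np.float64(0.118)), (0.18, np.float64(0.106)), (0.2, np.float64(0.097)), (0.22, np.float64(0.064)), (0.24, np.float64(0.064))]
[0.45490397 0.04888595 0.27738727]
```

View pics/w5.png

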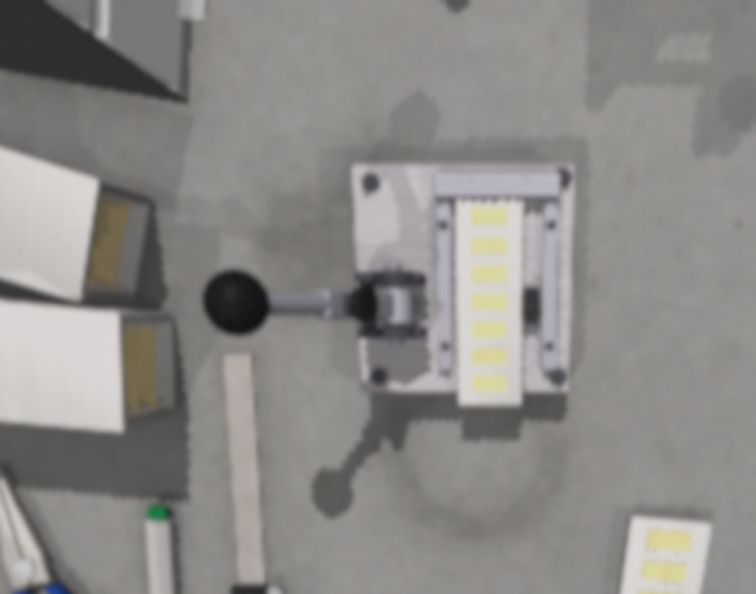

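Run:
```python
from h import *
o=np.array([.5326,.0182]); X=np.array([.936,-.352]);Y=np.array([.352,.936])
P=[]
for cam in ("wrist","scene","side"):
    c=capture(cam)
    P+=[world(c,u,v) for v in range(0,420) for u in range(0,560) if c["z_map"][v,u]>0 and (cam!="wrist" or v<235)]
W=np.array(P); n=np.c_[(W[:,:2]-o)@X,(W[:,:2]-o)@Y,W[:,2]]
xs=np.arange(-.10,.16,.02); print("x    ",(xs*1000).round().astype(int))
for y in np.arange(.06,.26,.02):
    print(round(y*1000),[int(1000*(lambda a:a.max() if len(a) else 0)(n[(n[:,0]>=x)&(n[:,0]<x+.02)&(n[:,1]>=y)&(n[:,1]<y+.02)&(n[:,2]<.4)][:,2])) for x in xs])
```

```text
x     [-100  -80  -60  -40  -20    0   20   40   60   80  100  120  140]
60 [369, 369, 370, 29, 132, 132, 29, 29, 6, 4, 5, 5, 3]
80 [371, 370, 367, 6, 140, 140, 10, 5, 4, 0, 1, 0, 0]
100 [7, 7, 6, 9, 7, 7, 7, 4, 3, 1, 1, 1, -672]
120 [12, 10, 11, 10, 7, 4, 6, 5, 4, 168, 172, 175, 172]
140 [6, 5, 1, 64, 64, 5, 5, 7, 4, 174, 175, 174, 174]
160 [12, 4, 70, 67, 68, 61, 65, 63, 4, 180, 174, 173, 174]
180 [10, 4, 67, 69, 67, 67, 62, 62, 54, 173, 174, 174, 174]
200 [5, 5, 67, 72, 67, 67, 62, 63, 58, 171, 175, 174, 173]
220 [5, 4, 67, 68, 68, 67, 63, 62, 62, 4, 175, 174, 174]
240 [10, 8, 66, 69, 68, 65, 59, 61, 58, 4, 173, 174, 174]
```

```bash
python3 -m pendant '[{"hand":0,"slide":[4,3,0],"spin":0},{"hand":0,"slide":[8,6,0],"spin":0},{"hand":0,"slide":[11.5,8.5,0],"spin":0},{"hand":0,"slide":[12.4,9.1,0],"spin":0},{"hand":0,"slide":[12.4,9.1,-5],"spin":0},{"hand":0,"slide":[12.4,9.1,-10],"spin":0},{"hand":0,"slide":[12.4,9.1,-13.4],"spin":0},{"hand":0,"slide":[12.4,9.1,-13.4],"spin":0},{"hand":0,"slide":[12.4,9.1,-13.4],"spin":0}]'
python3 - <<'E'
from h import *
o=np.array([.5326,.0182]); X=np.array([.936,-.352]);Y=np.array([.352,.936]); s=r.read_state();d=s["tool_pos"][:2]-o; print(d@X,d@Y,s["tool_pos"],s["ft_force"])
E
```

```text
clock: 8.1
tool_pos: [0.5799, 0.1401, 0.1443]
ee_rot: [0.984, -0.179, -0.001, -0.0]
ft_force: [0.0, -0.2, 0.8]
gripper_width: 0.0004
0.0013327168894177407 0.13070857141770476 [0.57985684 0.14007411 0.14427755] [ 0.03483802 -0.19133559  0.84466291]
```

```bash
python3 -m pendant '[{"hand":0,"slide":[-0.35,-0.94,0],"spin":0},{"hand":0,"slide":[-0.7,-1.87,0],"spin":0},{"hand":0,"slide":[-1.06,-2.8,0],"spin":0},{"hand":0,"slide":[-1.4,-3.74,0],"spin":0},{"hand":0,"slide":[-1.76,-4.68,0],"spin":0},{"hand":0,"slide":[-2.1,-5.6,0],"spin":0},{"hand":0,"slide":[-2.46,-6.55,0],"spin":0},{"hand":0,"slide":[-2.8,-7.5,0],"spin":0},{"hand":0,"slide":[-3.17,-8.4,0],"spin":0},{"hand":0,"slide":[-3.5,-9.36,0],"spin":0},{"hand":0,"slide":[-3.87,-10.3,0],"spin":0},{"hand":0,"slide":[-4.2,-11.2,0],"spin":0},{"hand":0,"slide":[-4.4,-11.7,0],"spin":0},{"hand":0,"slide":[-4.4,-11.7,0],"spin":0},{"hand":0,"slide":[-4.4,-11.7,4],"spin":0},{"hand":0,"slide":[-4.4,-11.7,9],"spin":0},{"hand":0,"slide":[-8,-10.4,14],"spin":0},{"hand":0,"slide":[-12,-9,14],"spin":0},{"hand":0,"slide":[-12,-9,14],"spin":0},{"hand":0,"slide":[-12,-9,14],"spin":0}]'
python3 - <<'E'
from h import *
c=capture("wrist"); save(c,"w6.png",(100,0,380,220),2.7)
o=np.array([.5326,.0182]); X=np.array([.936,-.352]);Y=np.array([.352,.936])
W=np.array([world(c,u,v) for v in range(0,230) for u in range(0,560) if c["z_map"][v,u]>0]); n=np.c_[(W[:,:2]-o)@X,(W[:,:2]-o)@Y,W[:,2]]
k=n[(abs(n[:,0])<.012)&(n[:,1]>-.07)&(n[:,1]<-.04)&(n[:,2]>.035)]; print(len(k),k.mean(0) if len(k) else 0,k.max(0) if len(k) else 0)
E
```

```text
clock: 10.6
tool_pos: [0.4603, 0.0501, 0.2844]
ee_rot: [0.984, -0.179, -0.0, 0.0]
ft_force: [0.7, -0.5, -0.3]
gripper_width: 0.0003
272 [ 3.32572705e-05 -4.92232699e-02  5.31286251e-02] [ 0.00992138 -0.04000415  0.05772631]
```

View pics/w6.png

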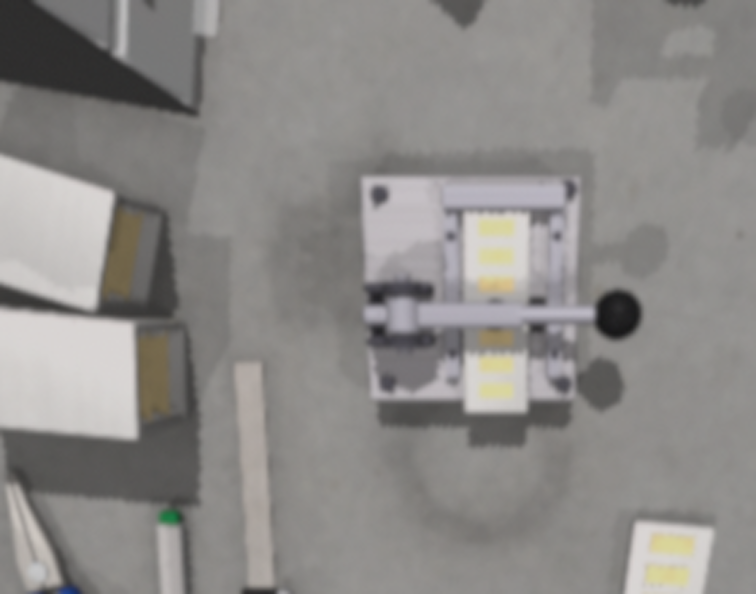

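```bash
python3 -c "
from bench import r
s=r.read_state();print(s['ft_force'],s['tool_pos']);print(r.hand_in())"
```

```text
[-0.34137535  0.65360024  0.75148519] [0.46049654 0.04984238 0.28417226]
the job is handed in; nothing more can be done
None
```

I pushed the strip home against nest_a's end stop, flipped that nest's lever shut onto it, and handed the job in at about 10.6 s on the robot's clock.

- **Strip:** The push stopped with about 6 N of resistance. The close-up then showed the strip touching the stop, and it still sat there, about 5 mm proud of the front edge, after the lever closed.
- **Lever:** I pushed the knob over dead centre with the closed fingertips and it snapped shut. The arm lies level across the strip, and the top of the knob measured 58 mm above the bench. That puts the lever at about 1.97 rad, over the 1.9 needed.
- **Clearance:** The arm then retreated to 0.28 m height, touching nothing, with the force reading near zero.
- **Not checked:** I could not measure the foot's pressing force on the strip. I also didn't take a final picture of the empty nest or the bystanders, but none of my moves went near them at low height.

No check failed or disagreed with another.

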